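# Unpin the drying chamber's inspection flap and hold it open at the pointer

## Task

Pull the blue-handled locking pin straight up out of its sleeve at the front of the white drying chamber and stand it, foot down, in the glass beaker. Then take the flap's black knob, swing the flap up until it lies parallel to the red pointer beside it, and finish while holding it still there by the knob, because it falls shut when let go. Do not shift the pointer, and leave the other things on the worktop where they stand.

Things in the scene. Friction and masses are not known exactly. Their poses are not given: they have to be found in the camera images.
- chamber: White drying chamber, fixed, 270 (x) x 240 (y) x 150 mm high, turned by some yaw. Origin: on the worktop under the hinge line; base from x -155 to +115 mm; z up. Its front (-x) slopes at 45 degrees from the hinge line on top to 44 mm above the worktop, closed by the flap. On its left (+y) side is a round white scale, 116 mm across, centred on the hinge line.
- sleeve_mouth (a point): Centre of the mouth of the upright steel pin sleeve at the chamber's front right (chamber frame x -132, y -85 mm), 50 mm above the worktop; outer diameter 24, bore 13 mm. Just above it, 53 to 59 mm over the worktop, a 34 mm hasp plate of the flap has a 16 mm hole round the pin.
- flap_hinge (a point): Middle of the flap's hinge line, on the chamber 150 mm above the worktop. The hinge axis is the chamber's y axis.
- flap (a joint): Angle of the flap, rad: 0 = shut (sloping 45 degrees down to the front), 0.785 = level, sticking out forward, more = rising, stop at 1.5; a right-handed turn about the chamber's +y. Aluminium frame, amber window, 222 x 148 mm, 0.24 to 0.48 kg with its knob; it falls shut when let go (no spring, little friction). The pin in the sleeve locks it.
- flap_knob (a point): Black knob: upright disc 26 mm across, 14 mm thick, flat sides facing the chamber's +y and -y, on an 18 x 12 mm stem. Origin: disc centre, on the flap's middle line, 112 mm from the hinge line along the flap, 42 mm off its outer face. x runs along the flap to the hinge, y along the hinge, z out of the flap. Pinched on its flat sides it can turn between the fingers as the flap swings.
- pointer (a joint): Angle to which the red pointer is set, in the same measure as joint flap (equal values: flap parallel to the pointer); between 0.55 and 1.15 rad. The pointer is stiff and stays where it is.
- pointer_tip (a point): Centre of the round end (18 mm across) of the flat red pointer, which turns on the hinge line just left of the flap, 132 mm to the left (+y) of the flap's middle; the tip is 148 mm from the hinge line. x of its frame points from the tip to the hinge.
- pin: Locking pin, 142 mm long, 45 g: steel shaft 10 mm thick from the foot up to 82 mm, a collar 20 mm across from 82 to 86 mm, then a blue round grip 16 mm thick and 56 mm long to the top. Origin: centre of the foot; z runs up along the pin. At the start it stands in the sleeve, its foot 12 mm above the worktop, held with play.
- beaker: Open glass beaker, loose, 71 mm across and 92 mm high (about 60 mm clear inside, floor about 4 mm thick). Origin: centre of its underside, z up. It stands to the right of the chamber.
- timer: White lab timer, 60 x 66 x 18 mm, bystander; origin: centre of its underside.
- forceps: Steel forceps lying flat, 134 mm long, 8 mm high, bystander; origin: centre of its underside.
- petri_dish: Petri dish, 60 mm across, 13 mm high, bystander; origin: centre of its underside.
- sample_pot: White sample pot with a red lid, 68 mm across, 63 mm high, bystander; origin: centre of its underside.

How it is judged (in metres and radians):
On the way, in this order (a step that is already met when the one before it is completed fails the run):
1. the pin is lifted clear of the sleeve in the fingers, its foot more than 75 mm above the worktop, with the flap still shut (height (world z) of pin above 0.075 m and contact force between the fingers and pin above 0.5 N and value of joint flap below 0.1 rad), for 0.1 s.
2. the pin stands foot down in the upright beaker, let go (horizontal distance between pin and beaker below 0.038 m and height (world z) of pin below 0.03 m and angle between beaker's own z axis and vertical below 0.1 rad and contact force between the fingers and pin below 0.1 N and value of joint flap below 0.1 rad), for 0.2 s.
3. the flap is held by its knob, still, parallel to the pointer within 0.09 rad (5 degrees) (angle between the x axis of flap_knob and the x axis of pointer_tip, either way round below 0.09 rad and velocity of joint flap between -0.1 and 0.1 rad/s and contact force between the fingers and flap above 1 N and distance between the grasp point and flap_knob below 0.045 m), for 0.3 s.
At the end, for the whole second after the job is handed in: Flap within 0.09 rad of the pointer, still (under 0.1 rad/s), fingers pressing on it (over 1 N) with the grasp point within 45 mm of the knob's centre; pin at rest in the upright beaker, not touched by the fingers, foot within 38 mm of the beaker's axis and under 30 mm above the worktop (all of step 3 and horizontal distance between pin and beaker below 0.038 m and height (world z) of pin below 0.03 m and angle between beaker's own z axis and vertical below 0.1 rad and contact force between the fingers and pin below 0.1 N and linear speed of pin below 0.05 m/s); the arm keeps its last pose, push and grip.
It fails at once if the pointer is shifted (its tip by more than 8 mm) (distance of pointer_tip from where it was at the start of the episode above 0.008 m).
It fails at once if the beaker is tipped by more than 0.4 rad (angle between beaker's own z axis and vertical above 0.4 rad).
It fails at once if the timer, forceps, petri dish or sample pot is shifted by more than 30 mm (distance of any of timer, forceps, petri_dish, sample_pot from where it was at the start of the episode above 0.03 m).
It also fails if it takes over 51 s, if anything falls off the work surface, if the arm or the gripper's body presses on something with over 40 N, if the wrist force passes 120 N, or if a joint passes its speed limit or range.

## Robot

A 7-joint arm with a two-finger parallel gripper is mounted at the origin on a cart in front of the work surface, level with it; the furniture and walls round the work are solid. World frame = base frame: x ahead of the robot, y to its left, z up, the work surface at z = 0. Lengths are in m, angles in degrees, forces in N, time in s.
With the tool pointing down it reaches from about 0.35 to 0.9 m from the base axis. Payload 19.9 kg.
Tool frame: the origin (TCP) lies at the very end of the fingers, on their centre line; the grasp point (between the pads) lies 19 mm behind it; z points along the fingers, y is the direction in which the jaws open and shut (so a half turn about z gives the same grasp; the last joint's range is limited). The gripper opens to 94 mm and grips with 3 to 60 N. Pads are 16 mm wide; open, the fingers measure 119 mm over their backs; the gripper's body (75 mm by 177 mm) begins 78 mm behind the grasp point.
Start: joints at [74.742, 23.915, -0.59, 92.452, 0.269, 63.638, -3.037], TCP at [0.139, -0.609, 0.205] pointing down, gripper open.
Joint ranges: [-161.28, 161.28], [-22.2, 115.67], [-73.04, 71.86], [3.21, 147.25], [-68.34, 248.33], [10.77, 114.83], [-161.83, 161.83]. Speed limits (degrees/s): [108.29, 108.29, 136.94, 136.94, 172.46, 172.46, 172.46].

## Interface

Orientations are given as [roll, pitch, yaw] about the fixed x, y, z axes, in that order (R = Rz(yaw) Ry(pitch) Rx(roll)).
In Python, from cell import readout, get_image, calibration, order gives the robot as it stands.
- The arm moves only by the tool play_rows, never from a script. Its argument "deltas" is a list of rows, each a list of 6 numbers: the shift along the tool's x, y, z in cm, then the turn, a rotation vector about the tool's x, y, z in rad. In form: [[dx, dy, dz, wx, wy, wz], ...]. A call has 1 to 12 rows; each row shifts and turns the commanded pose from where the row before left it, along the tool's axes as they then stand; what a row does not reach is not made up. A row lasts 1/10 s, in which the tool goes at most 50 mm and 8.59 degrees, less where a joint would pass 70% of its speed; a pose out of reach is approached as far as the arm can. A call is refused whole if a number of a shift passes 5 or a number of a turn 0.15, either way. A call with a gripper value outside its range is refused whole. "jaw" is the closure, from 0 (fully open) to 1 (shut), set as the call begins (left out, the last holds). The fingers move at their own pace and stop on an object; "newtons" is the grip in N (left out, the last holds). Time passes only in rows, so rows that do not move let the fingers close. It gives the time, the measured TCP pose, the force and the opening at its end, in the units of the state.
- readout.observe(): the state, without advancing time (a new reading comes with each control period).
- get_image(name): name is "scene" or "top" or "wrist"; returns (picture, depth): 384x512x3 uint8, red, green, blue; 384x512 float32, m along the optical axis (not along the pixel's ray), 0 where there is no reading.
- calibration(name): a dict with "camera_matrix" (3x3 intrinsics, pixels), "eye" and "attitude" of the camera in the world. Camera axes: x right, y down, z forward; pixel columns grow to the right and rows downward; lengths in m; the calibration is good to about 2 mm. A picture is of the moment at which its call begins: read the wrist's pose just before it. calibration takes no time and is no camera call; for the wrist camera it gives the pose at the moment of the call.
- order.job_done(): hands the job in, once; it reports no verdict.
The state is a dict: "t": time; "q": joint angles; "joint_velocities": joint speeds; "tau": joint torques, N m; "tool_pos": TCP position; "tcp_rot": TCP orientation; "wrist_force": force on the tool from outside, world axes, zero at the start; "ft_torque": the same for the moment, N m; "gripper_width": opening from 0.0 (shut) to 1.0 (fully open).
Only numpy, scipy, OpenCV 4.12 (cv2) and the standard library are available. Lean on these libraries where they do the work, as an engineer would, in place of code of your own. Each camera call takes 0.05 s, during which the arm holds its last target.

## Working session

There is one attempt and no reset: what is moved stays moved. The work goes in short steps, Python scripts to look and compute and a tool call to move; the robot and the scene stay as the last step left them, time stands still between calls to the robot, and variables do not carry over. Pictures are saved under pics/ and viewed, and the job is handed in when it is done.

Besides the shell and the picture viewer there is one more tool, called after ">>>" by a JSON object that holds its "fn" and its "kwargs", one argument or row to a line. play_rows: Moves the arm, as the interface text tells. Its arguments: {"type":"object","properties":{"deltas":{"type":"array"},"jaw":{"type":"number"},"newtons":{"type":"number"}},"required":["deltas"]}

```bash
ls; mkdir -p pics
python3 - <<'E'
from cell import readout,get_image,calibration
import cv2,numpy as np
print(readout.observe())
for n in ["scene","top","wrist"]:
    c=calibration(n);print(n,c)
    p,d=get_image(n);cv2.imwrite(f"pics/{n}0.png",p[:,:,::-1]);np.savez(f"pics/{n}0.npz",p=p,d=d,K=c["camera_matrix"],eye=c["eye"],att=np.array(c["attitude"]))
E
```

```text
pics
{'t': 0.0, 'q': array([74.74243952, 23.94843876, -0.58960706, 92.48336122,  0.26969876,
       63.63976529, -3.03742892]), 'joint_velocities': array([-0.06512322,  0.06662803,  0.00390263, -0.00126697, -0.04585272,
        0.01750154,  0.02568379]), 'tau': array([ 1.63961682e-03, -8.51261473e+01,  6.39531948e-01, -4.25989044e+01,
       -4.88186139e-02,  1.87093177e-02,  4.36242999e-05]), 'tool_pos': array([ 0.13921231, -0.6089198 ,  0.20483687]), 'tcp_rot': array([-1.79930023e+02,  5.89827491e-03,  1.28790319e+01]), 'wrist_force': array([ 0.31847959,  0.08048994, -0.85603346]), 'ft_torque': array([ 0.00972404, -0.00615489,  0.05863429]), 'gripper_width': 0.9951321420367333}
scene {'camera_matrix': array([[370.2894324 ,   0.        , 257.02909951],
       [  0.        , 370.2894324 , 189.24522327],
       [  0.        ,   0.        ,   1.        ]]), 'eye': array([-0.17314935,  0.52824869,  0.53728331]), 'attitude': array([-117.19263212,    1.0676174 , -122.49265244])}
top {'camera_matrix': array([[422.89370337,   0.        , 261.44126399],
       [  0.        , 422.89370337, 187.03642217],
       [  0.        ,   0.        ,   1.        ]]), 'eye': array([0.27695323, 0.04658382, 1.5070903 ]), 'attitude': array([-169.10355999,    0.37435451,  -89.92086719])}
wrist {'camera_matrix': array([[292.22761637,   0.        , 254.73808494],
       [  0.        , 292.22761637, 193.60111658],
       [  0.        ,   0.        ,   1.        ]]), 'eye': array([ 0.22213678, -0.59212381,  0.38388153]), 'attitude': array([ 1.63300348e+02,  1.26838982e-02, -7.71466308e+01])}
```

View pics/scene0.png

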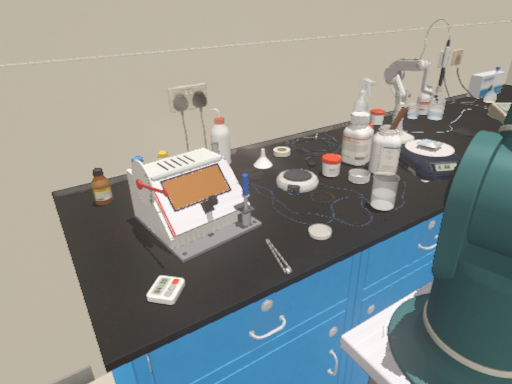

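View pics/top0.png

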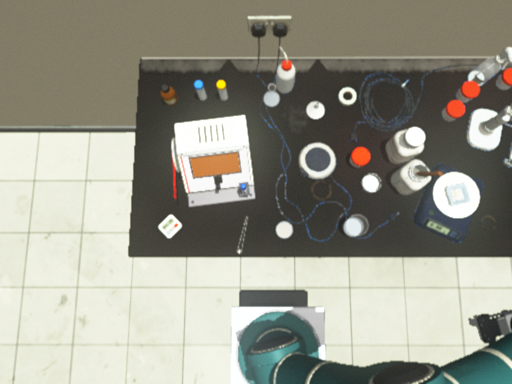

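View pics/wrist0.png

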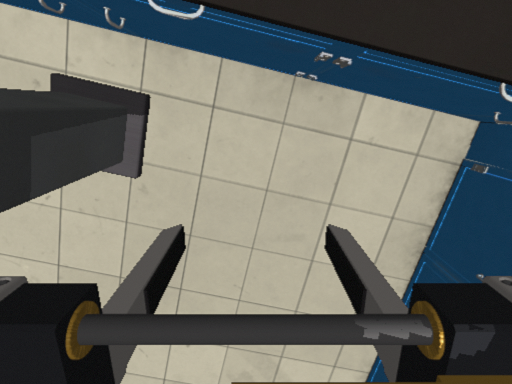

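```bash
cat > h.py <<'E'
import numpy as np,cv2
from scipy.spatial.transform import Rotation as R
def load(f):
    z=np.load(f);return z['p'],z['d'],z['K'],z['eye'],R.from_euler('xyz',z['att'],degrees=True).as_matrix()
def pt(f,u,v,d=None):
    p,D,K,e,M=f
    if d is None: d=D[int(round(v)),int(round(u))]
    return e+M@(d*np.array([(u-K[0,2])/K[0,0],(v-K[1,2])/K[1,1],1]))
def atz(f,u,v,z):
    p,D,K,e,M=f
    r=M@np.array([(u-K[0,2])/K[0,0],(v-K[1,2])/K[1,1],1])
    return e+r*(z-e[2])/r[2]
def cloud(f):
    p,D,K,e,M=f
    v,u=np.mgrid[0:D.shape[0],0:D.shape[1]]
    c=np.stack([(u-K[0,2])/K[0,0]*D,(v-K[1,2])/K[1,1]*D,D],-1)
    return c@M.T+e
def proj(f,P):
    p,D,K,e,M=f
    c=M.T@(np.asarray(P)-e);q=K@c;return q[:2]/q[2],c[2]
def grab(n,tag):
    from cell import get_image,calibration
    c=calibration(n);p,d=get_image(n);cv2.imwrite(f"pics/{n}{tag}.png",p[:,:,::-1]);np.savez(f"pics/{n}{tag}.npz",p=p,d=d,K=c["camera_matrix"],eye=c["eye"],att=np.array(c["attitude"]))
    return load(f"pics/{n}{tag}.npz")
def crop(f,u0,v0,u1,v1,s,out):
    c=f[0][v0:v1,u0:u1,::-1];cv2.imwrite(out,cv2.resize(c,None,fx=s,fy=s,interpolation=cv2.INTER_CUBIC))
E
python3 - <<'E'
from h import *
s=load('pics/scene0.npz');t=load('pics/top0.npz')
crop(s,110,140,270,260,5,'pics/c_s.png');crop(t,150,100,270,260,4,'pics/c_t.png')
C=cloud(t)
for u,v in [(140,220),(300,235),(196,221),(220,165),(241,185),(355,220),(284,230)]: print(u,v,C[v,u])
E
```

```text
140 220 [ 0.44702697  0.4924229  -0.00237605]
300 235 [ 3.93678363e-01 -8.02481153e-02  3.73036494e-04]
196 221 [ 0.44380202  0.29152929 -0.00455614]
220 165 [0.62058289 0.19642032 0.11650788]
241 185 [0.54478976 0.12265758 0.15091663]
355 220 [ 0.44306336 -0.26941413  0.0370883 ]
284 230 [ 0.41056276 -0.02322663  0.00926572]
```

View pics/c_s.png

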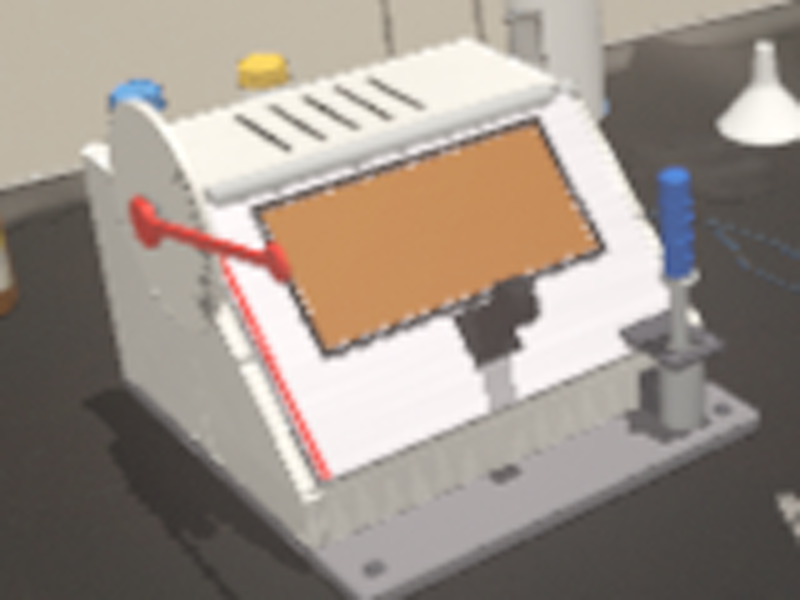

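View pics/c_t.png

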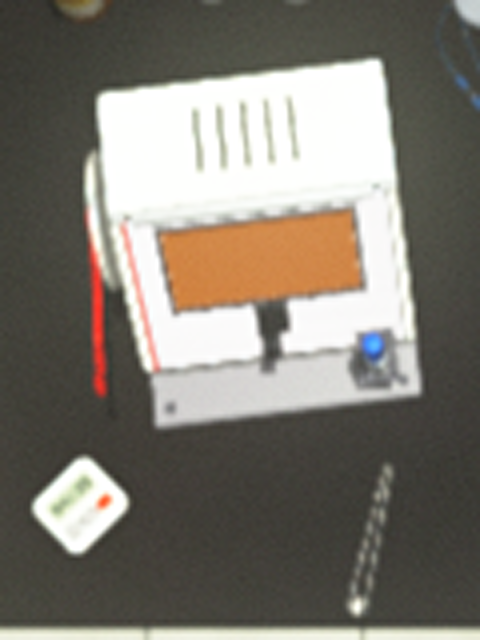

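```bash
cat > m.py <<'E'
from h import *
s=load('pics/scene0.npz');t=load('pics/top0.npz')
def cl(u,v): return 150+u/4,100+v/4
# chamber top back corners at z=.15 and base front corners
for n,(u,v,z) in dict(bl=(98,95,.15),br=(380,60,.15),fl=(155,428,.006),fr=(421,394,.006)).items():
    print(n,atz(t,*cl(u,v),z).round(4))
for nm,f,(u0,v0,u1,v1) in [('top',t,(150,100,270,260)),('scene',s,(110,140,270,260))]:
    p,D=f[0].astype(int),f[1]; C=cloud(f)
    reg=np.zeros(D.shape,bool);reg[v0:v1,u0:u1]=1
    r,g,b=p[...,0],p[...,1],p[...,2]
    red=reg&(r>140)&(g<70)&(b<80);blue=reg&(b>120)&(r<80)&(g<110)
    for k,m in(('red',red),('blue',blue)):
        P=C[m&(D>0)];print(nm,k,len(P),P.min(0).round(3),P.max(0).round(3),P.mean(0).round(4), np.median(P,0).round(4))
E
python3 m.py
```

```text
bl [0.7553 0.3491 0.15  ]
br [0.7861 0.1117 0.15  ]
fl [0.493  0.3174 0.006 ]
fr [0.5239 0.079  0.006 ]
top red 81 [ 0.496  0.329 -0.007] [0.636 0.382 0.192] [0.5637 0.3516 0.1086] [0.5638 0.3395 0.1681]
top blue 9 [ 0.533  0.029 -0.002] [0.822 0.121 0.157] [0.6573 0.0816 0.0807] [0.5361 0.113  0.1264]
scene red 13 [0.626 0.348 0.143] [0.654 0.35  0.157] [0.6436 0.3493 0.1499] [0.6448 0.3492 0.1493]
scene blue 102 [ 0.535  0.001 -0.001] [0.764 0.126 0.153] [0.5417 0.1183 0.1268] [0.5387 0.12   0.1283]
```

```bash
cat >> h.py <<'E'
YAW=np.radians(7.3);O=np.array([.6594,.2167,0])
def ch(x,y,z): 
    c,s_=np.cos(YAW),np.sin(YAW);return O+np.array([c*x-s_*y,s_*x+c*y,z])
E
python3 - <<'E'
from h import *
s=load('pics/scene0.npz');t=load('pics/top0.npz')
print('pin top: scene',atz(s,110+674/5,140+171/5,.154),'top',atz(t,150+373/4,100+345/4,.154),'pred',ch(-.132,-.085,.154))
print('obs scene tip',110+277/5,140+260/5,'top tip',150+100/4,100+386/4, 'hub scene',110+148/5,140+218/5)
print('hub pred',proj(s,ch(0,.132,.15)))
for th in np.arange(.55,1.2,.1):
    e=th-np.pi/4;P=ch(-.148*np.cos(e),.132,.15+.148*np.sin(e))
    print(round(th,2),proj(s,P)[0].round(1),proj(t,P)[0].round(1))
k=ch(-(.112*np.cos(np.pi/4)+.042*.7071),0,.15-.112*.7071+.042*.7071);print('knob',k,proj(s,k),proj(t,k))
crop(t,270,170,390,260,6,'pics/c_b.png')
crop(s,340,140,440,220,7,'pics/c_bs.png')
E
```

```text
pin top: scene [0.54555983 0.11470352 0.154     ] top [0.54002716 0.11510223 0.154     ] pred [0.53927043 0.11561644 0.154     ]
obs scene tip 165.4 192.0 top tip 175.0 196.5 hub scene 139.6 183.6
hub pred (array([139.48594855, 185.1860111 ]), np.float64(0.8777144608250078))
0.55 [170.4 221.9] [179.5 200.3]
0.65 [170.1 216.6] [178.7 200.4]
0.75 [169.5 210.8] [177.8 200. ]
0.85 [168.6 204.7] [176.9 199.2]
0.95 [167.3 198.2] [175.9 198. ]
1.05 [165.7 191.5] [174.9 196.3]
1.15 [163.7 184.6] [173.8 194.1]
knob [0.55138849 0.20286341 0.100503  ] (array([213.14738375, 202.08377935]), np.float64(0.8995941536673063)) (array([218.18018425, 185.9693332 ]), np.float64(1.4341163997173862))
```

View pics/c_b.png

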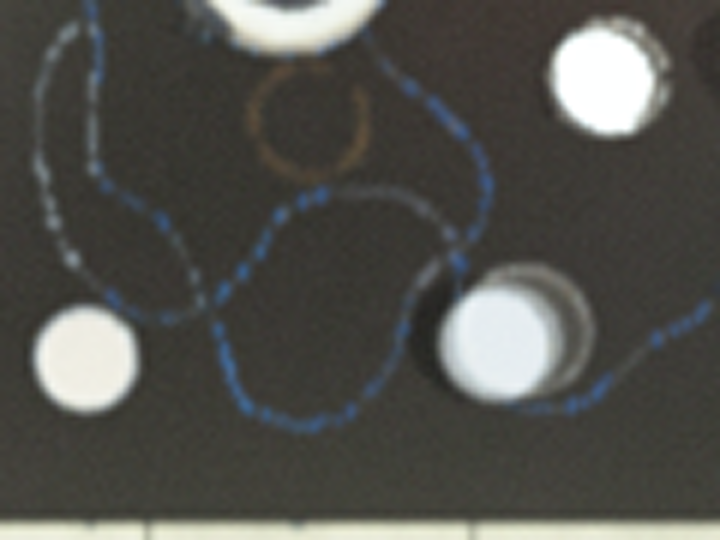

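View pics/c_bs.png

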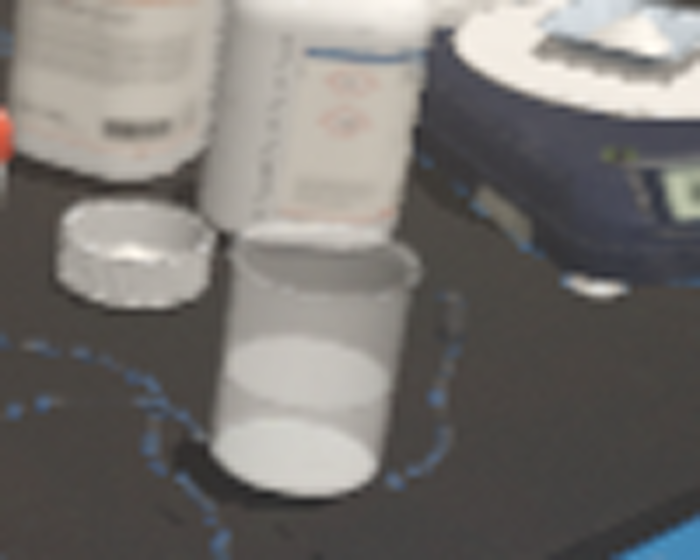

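Run:
```python
from h import *
s=load('pics/scene0.npz');t=load('pics/top0.npz')
print('bot',atz(t,270+498/6,170+343/6,.004),'rim',atz(t,270+530/6,170+327/6,.092))
print('scene rim',atz(s,340+326/7,140+258/7,.092),'bot',atz(s,340+298/7,140+456/7,.002))
for c in [(.43,-.261)]:
  for z in (0,.092):
    for f,n in((s,'s'),(t,'t')):
      print(z,n,[proj(f,[c[0]+.0355*np.cos(a),c[1]+.0355*np.sin(a),z])[0].round(1).tolist() for a in np.arange(0,6.28,np.pi/2)])
C=cloud(t);print(C[222:232,353,:].round(3)); print(C[228,345:366].round(3))
```

```text
bot [ 0.42127367 -0.26840707  0.004     ] rim [ 0.42176032 -0.26813611  0.092     ]
scene rim [ 0.42187864 -0.26682981  0.092     ] bot [ 0.42100568 -0.26753316  0.002     ]
0 s [[369.1, 200.2], [369.9, 208.6], [388.3, 210.2], [386.8, 201.7]]
0 t [[350.2, 214.9], [340.6, 224.8], [351.0, 234.8], [360.6, 224.8]]
0.092 s [[372.9, 172.0], [373.9, 179.5], [393.2, 180.9], [391.4, 173.3]]
0.092 t [[355.7, 211.5], [345.5, 222.0], [356.5, 232.7], [366.7, 222.0]]
[[ 0.436 -0.263  0.035]
 [ 0.432 -0.261  0.042]
 [ 0.428 -0.261  0.044]
 [ 0.425 -0.261  0.042]
 [ 0.422 -0.261  0.04 ]
 [ 0.418 -0.261  0.041]
 [ 0.415 -0.26   0.043]
 [ 0.411 -0.26   0.042]
 [ 0.408 -0.26   0.04 ]
 [ 0.405 -0.261  0.038]]
[[ 0.414 -0.231  0.051]
 [ 0.413 -0.233  0.06 ]
 [ 0.411 -0.232  0.08 ]
 [ 0.411 -0.235  0.085]
 [ 0.415 -0.247  0.04 ]
 [ 0.415 -0.25   0.04 ]
 [ 0.415 -0.254  0.038]
 [ 0.415 -0.258  0.038]
 [ 0.415 -0.26   0.043]
 [ 0.415 -0.265  0.037]
 [ 0.415 -0.268  0.039]
 [ 0.415 -0.271  0.041]
 [ 0.415 -0.275  0.038]
 [ 0.415 -0.277  0.044]
 [ 0.415 -0.281  0.044]
 [ 0.415 -0.284  0.043]
 [ 0.415 -0.288  0.044]
 [ 0.415 -0.291  0.043]
 [ 0.415 -0.295  0.039]
 [ 0.414 -0.296  0.051]
 [ 0.412 -0.296  0.067]]
```

>>> {"fn": "play_rows", "kwargs": {
  "deltas": [
    [0,0,0,0,0,0.098],
    [2.22,-3.03,0,0,0,0],
    [2.22,-3.03,0,0,0,0],
    [2.22,-3.03,0,0,0,0],
    [2.22,-3.03,0,0,0,0],
    [2.22,-3.03,0,0,0,0],
    [2.22,-3.03,0,0,0,0],
    [2.22,-3.03,0,0,0,0],
    [2.22,-3.03,0,0,0,0],
    [2.22,-3.03,0,0,0,0],
    [2.22,-3.03,0,0,0,0],
    [2.22,-3.03,0,0,0,0]
  ],
  "jaw": 0
}}

```text
t: 1.35
tool_pos: [0.3398, -0.2463, 0.2055]
tcp_rot: [180.0, 0.0, 7.3]
wrist_force: [1.0, -0.9, -1.0]
gripper_width: 1.0
```

>>> {"fn": "play_rows", "kwargs": {
  "deltas": [
    [2.44,-3.34,0,0,0,0],
    [2.44,-3.34,0,0,0,0],
    [2.44,-3.34,0,0,0,0],
    [2.44,-3.34,0,0,0,0],
    [2.44,-3.34,0,0,0,0],
    [2.44,-3.34,0,0,0,0],
    [2.44,-3.34,0,0,0,0],
    [2.44,-3.34,0,0,0,0],
    [2.44,-3.34,0,0,0,0],
    [2.44,-3.34,0,0,0,0],
    [0,0,0,0,0,0],
    [0,0,0,0,0,0]
  ]
}}

```text
t: 2.55
tool_pos: [0.539, 0.115, 0.2049]
tcp_rot: [-180.0, 0.1, 7.3]
wrist_force: [-0.4, -0.5, -0.8]
gripper_width: 0.999
```

Run:
```python
from h import *
from cell import readout
o=readout.observe();print(o['t'],o['tool_pos'],o['tcp_rot'],o['q'].round(1))
w=grab('wrist','1');s=grab('scene','1')
print(w[3],proj(w,ch(-.132,-.085,.154)),proj(w,o['tool_pos']))
crop(s,150,140,330,260,4,'pics/c_s1.png')
```

```text
2.55 [0.538992   0.11500196 0.2049147 ] [-1.79974405e+02  6.13825952e-02  7.34598655e+00] [  12.4   19.5  -33.8  102.2   12.1   62.  -108.3]
[0.62345058 0.12397121 0.38381846] (array([251.75061589, 211.20822291]), np.float64(0.24443706180298352)) (array([251.88317912, 237.99457616]), np.float64(0.19578553855843928))
```

View pics/wrist1.png

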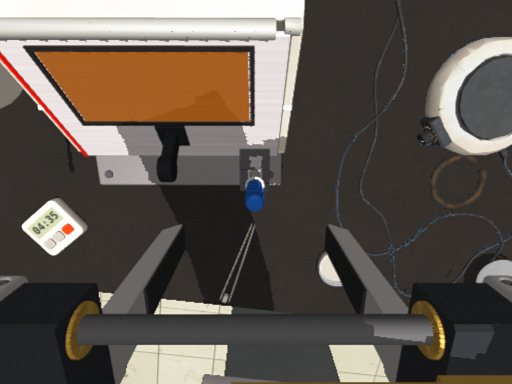

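View pics/c_s1.png

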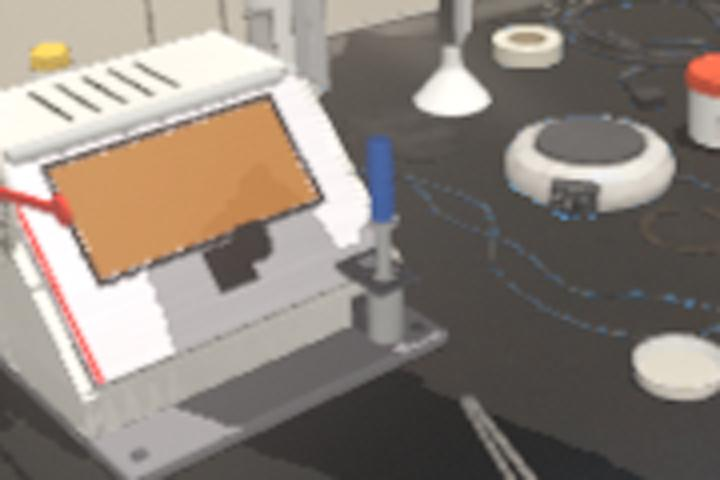

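Run:
```python
from h import *
w=load('pics/wrist1.npz');crop(w,205,130,305,220,7,'pics/c_w1.png')
s=load('pics/scene1.npz');crop(s,225,165,275,230,9,'pics/c_s1.png')
for z in (.154,.098,.062):print(z,proj(w,ch(-.132,-.085,z))[0],proj(s,ch(-.132,-.085,z))[0])
```

```text
0.154 [251.75061589 211.20822291] [245.79492242 175.17761066]
0.098 [252.27492952 192.21516499] [246.51738793 195.33633185]
0.062 [252.52269374 183.24000226] [246.96126015 207.7215546 ]
```

View pics/c_w1.png

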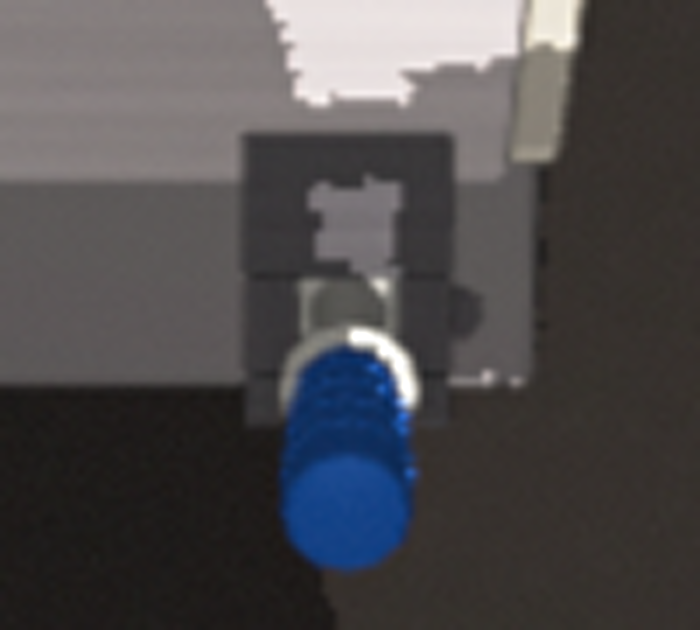

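View pics/c_s1.png

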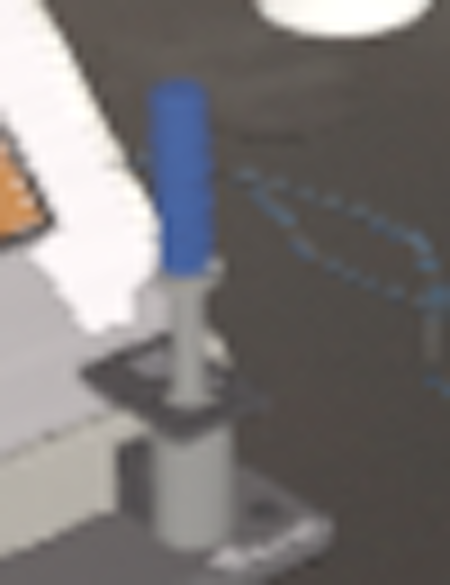

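Run:
```python
from h import *
w=load('pics/wrist1.npz');s=load('pics/scene1.npz');t=load('pics/top0.npz')
print('pin',atz(w,254.6,203.1,.154),atz(s,245,174.8,.154))
print('collar',atz(w,254.9,186.4,.098))
print('base corners w',atz(w,281,185,.006),atz(w,97,185,.006))
for n in [(.4929,.3174,.006),(.5239,.079,.006)]: print(proj(w,n)[0],proj(s,n)[0])
C=cloud(w);print(C[203,254],C[200:207,252:257,2].round(3)); print(C[170:200:3,254].round(3))
print(C[175,120],C[230,300])
```

```text
pin [0.54666862 0.11416327 0.154     ] [0.54226778 0.11609498 0.154     ]
collar [0.54570978 0.11374552 0.098     ]
base corners w [0.52706326 0.07605522 0.006     ] [0.49569249 0.32027524 0.006     ]
[ 99.22484134 187.25875343] [182.49814185 262.44034014]
[278.46813767 186.98979971] [262.45803647 224.54202985]
[0.54701235 0.11470677 0.15495919] [[0.154 0.152 0.153 0.154 0.153]
 [0.153 0.153 0.154 0.154 0.153]
 [0.155 0.153 0.153 0.153 0.154]
 [0.153 0.154 0.155 0.153 0.154]
 [0.153 0.152 0.153 0.154 0.154]
 [0.153 0.154 0.153 0.153 0.154]
 [0.153 0.153 0.154 0.153 0.154]]
[[0.551 0.116 0.046]
 [0.551 0.115 0.062]
 [0.556 0.116 0.098]
 [0.554 0.116 0.103]
 [0.554 0.116 0.114]
 [0.554 0.116 0.124]
 [0.554 0.116 0.136]
 [0.554 0.116 0.145]
 [0.554 0.116 0.151]
 [0.551 0.115 0.153]]
[0.51489046 0.2875162  0.0109617 ] [ 0.46295208  0.03805186 -0.00097383]
```

>>> {"fn": "play_rows", "kwargs": {
  "deltas": [
    [0.6,0.1,2,0,0,0],
    [0,0,2.5,0,0,0],
    [0,0,2.5,0,0,0],
    [0,0,1.6,0,0,0],
    [0,0,0.8,0,0,0],
    [0,0,0,0,0,0]
  ],
  "jaw": 0
}}

```text
t: 3.25
tool_pos: [0.5448, 0.1132, 0.111]
tcp_rot: [180.0, 0.1, 7.2]
wrist_force: [-0.3, 0.0, 0.3]
gripper_width: 1.002
```

Run:
```python
from h import *
from cell import readout
o=readout.observe();print(o['t'],o['tool_pos'],o['tcp_rot'],o['wrist_force'])
w=grab('wrist','2');s=grab('scene','2')
crop(s,205,145,305,220,7,'pics/c_s2.png')
```

```text
3.25 [0.54482892 0.11323126 0.11099294] [1.79982947e+02 6.94820625e-02 7.20497852e+00] [-0.26011849  0.0260692   0.28743311]
```

View pics/wrist2.png

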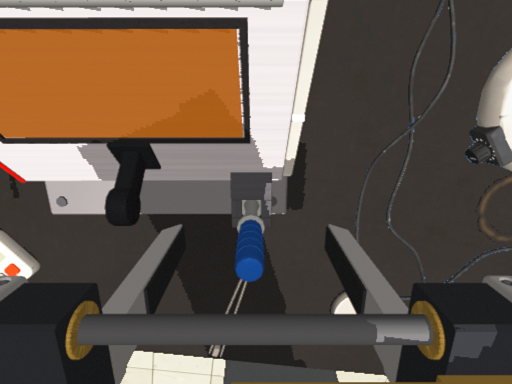

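View pics/c_s2.png

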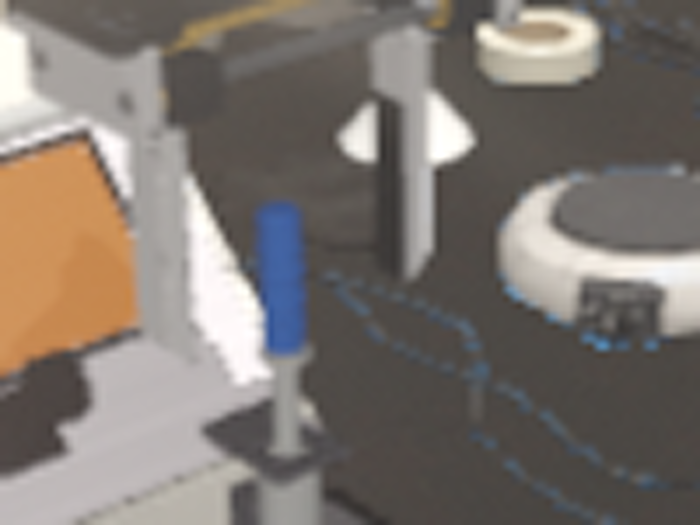

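Run:
```python
from h import *
w=load('pics/wrist2.npz')
from cell import readout
o=readout.observe();p=o['tool_pos']
print(atz(w,250,268,.154),atz(w,250.5,223,.098),proj(w,p),proj(w,p+[0,0,.019]))
C=cloud(w);print(C[268,250]); print(C[225:262:5,250].round(4))
```

```text
[0.54792236 0.11420751 0.154     ] [0.55014228 0.11494142 0.098     ] (array([251.02268989, 237.71546143]), np.float64(0.19432235481707294)) (array([250.66942817, 251.36062915]), np.float64(0.17612909330169269))
[0.54787779 0.1142032  0.15392563]
[[0.5541 0.1156 0.1111]
 [0.5547 0.1155 0.1206]
 [0.5542 0.1154 0.1268]
 [0.5543 0.1153 0.1339]
 [0.5546 0.1152 0.141 ]
 [0.6294 0.1221 0.2899]
 [0.5539 0.115  0.151 ]
 [0.5517 0.1147 0.1523]]
```

>>> {"fn": "play_rows", "kwargs": {
  "deltas": [
    [0.15,-0.08,0,0,0,0],
    [0,0,0,0,0,0],
    [0,0,0,0,0,0],
    [0,0,0,0,0,0],
    [0,0,0,0,0,0],
    [0,0,0,0,0,0],
    [0,0,0,0,0,0],
    [0,0,0,0,0,0]
  ],
  "jaw": 1,
  "newtons": 20
}}

```text
t: 4.15
tool_pos: [0.5466, 0.1152, 0.1114]
tcp_rot: [-180.0, 0.0, 7.3]
wrist_force: [0.1, 0.5, -0.8]
gripper_width: 0.36
```

>>> {"fn": "play_rows", "kwargs": {
  "deltas": [
    [0,0,0,0,0,0],
    [0,0,0,0,0,0],
    [0,0,0,0,0,0],
    [0,0,0,0,0,0],
    [0,0,0,0,0,0]
  ]
}}

```text
t: 4.65
tool_pos: [0.5466, 0.1153, 0.1114]
tcp_rot: [-180.0, 0.0, 7.3]
wrist_force: [-0.1, 2.0, -0.5]
gripper_width: 0.167
```

>>> {"fn": "play_rows", "kwargs": {
  "deltas": [
    [0,0,0,0,0,0],
    [0,0,-0.5,0,0,0],
    [0,0,-1,0,0,0],
    [0,0,-1,0,0,0],
    [0,0,-1,0,0,0],
    [0,0,-1.5,0,0,0],
    [0,0,-1.5,0,0,0],
    [0,0,-2,0,0,0],
    [0,0,-2,0,0,0],
    [0,0,-1.5,0,0,0],
    [0,0,0,0,0,0],
    [0,0,0,0,0,0]
  ]
}}

```text
t: 5.85
tool_pos: [0.5466, 0.115, 0.2314]
tcp_rot: [180.0, -0.0, 7.3]
wrist_force: [-0.3, 0.9, -0.0]
gripper_width: 0.167
```

Run:
```python
from h import *
from cell import readout
o=readout.observe();print(o['t'],o['tool_pos'],o['tcp_rot'],o['wrist_force'],o['gripper_width'])
s=grab('scene','3')
crop(s,150,100,330,235,4,'pics/c_s3.png')
```

```text
5.85 [0.54661971 0.1150179  0.23141965] [ 1.79989867e+02 -7.40366453e-03  7.25564487e+00] [-0.31493659  0.90700503 -0.04694609] 0.16698946184074553
```

View pics/c_s3.png

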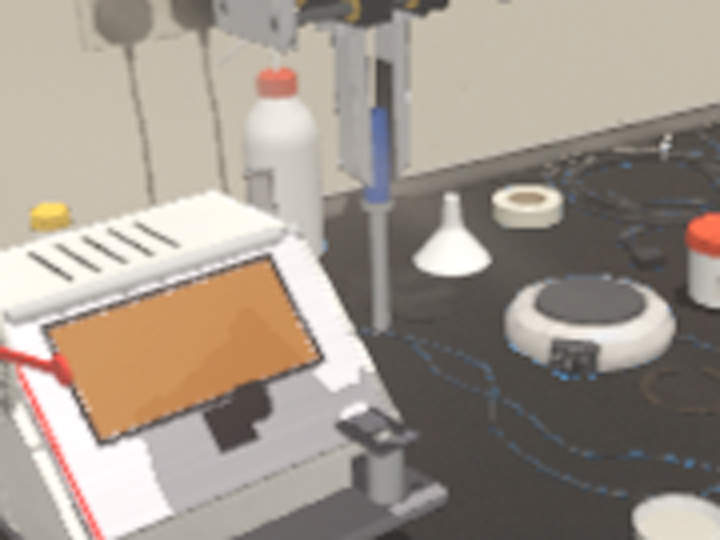

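>>> {"fn": "play_rows", "kwargs": {
  "deltas": [
    [-1,2,0,0,0,0],
    [-1.56,3.3,0,0,0,0],
    [-1.56,3.3,0,0,0,0],
    [-1.56,3.3,0,0,0,0],
    [-1.56,3.3,0,0,0,0],
    [-1.56,3.3,0,0,0,0],
    [-1.56,3.3,0,0,0,0],
    [-1.56,3.3,0,0,0,0],
    [-1.56,3.3,0,0,0,0],
    [-1.56,3.3,0,0,0,0],
    [-1.56,3.3,0,0,0,0],
    [-0.5,1.3,0,0,0,0]
  ]
}}

```text
t: 7.1
tool_pos: [0.421, -0.2695, 0.2305]
tcp_rot: [-180.0, 0.1, 7.0]
wrist_force: [0.5, -0.5, 0.1]
gripper_width: 0.165
```

>>> {"fn": "play_rows", "kwargs": {
  "deltas": [
    [0,0,0,0,0,0],
    [0,0,0,0,0,0]
  ]
}}

```text
t: 7.3
tool_pos: [0.4231, -0.2656, 0.2309]
tcp_rot: [-179.9, 0.0, 7.3]
wrist_force: [0.7, 0.6, -1.1]
gripper_width: 0.166
```

Run:
```python
from h import *
from cell import readout
o=readout.observe();print(o['t'],o['tool_pos'],o['tcp_rot'],o['wrist_force'],o['gripper_width'],o['q'].round(1))
s=grab('scene','4');w=grab('wrist','4');t=grab('top','4')
crop(s,320,80,460,220,5,'pics/c_s4.png')
```

```text
7.3 [ 0.42311522 -0.26556534  0.23089783] [-1.79939475e+02  3.31487140e-02  7.29726628e+00] [ 0.67913113  0.58751969 -1.11316276] 0.16602501011107484 [ 46.8  10.5 -20.5 107.7   4.1  62.6 -57.9]
```

View pics/c_s4.png

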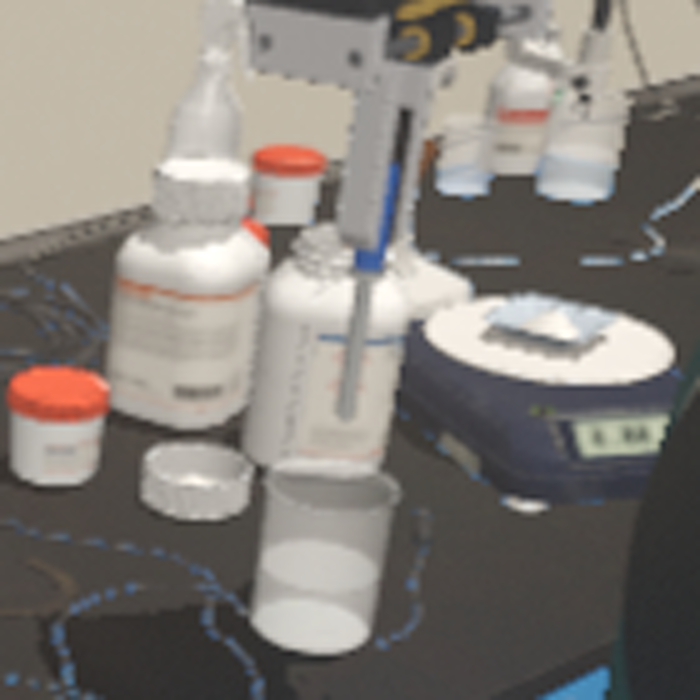

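View pics/wrist4.png

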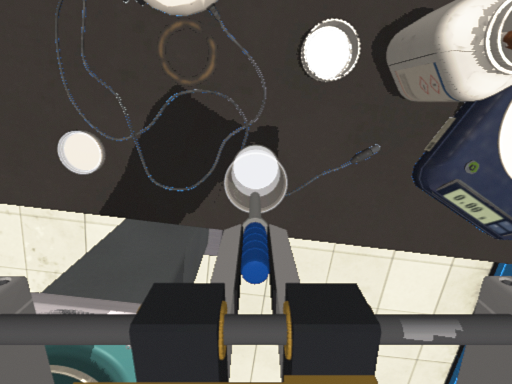

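Run:
```python
from h import *
w=load('pics/wrist4.npz')
print(atz(w,256,180,.092),atz(w,256,170,.004))
for z in(.092,):print([proj(w,[.4245+.0355*np.cos(a),-.267+.0355*np.sin(a),z])[0].round(1).tolist() for a in np.arange(0,6.28,np.pi/2)])
print(proj(w,[.423,-.2656,.132]),atz(w,254.5,196,.131))
crop(w,205,130,305,220,7,'pics/c_w4.png')
```

```text
[ 0.4289723  -0.26786954  0.092     ] [ 0.4216484  -0.26917572  0.004     ]
[[258.9, 152.5], [223.3, 179.8], [250.8, 213.1], [285.9, 187.6]]
(array([253.1266632 , 195.26475347]), np.float64(0.29079243059286647)) [ 0.42210795 -0.26709133  0.131     ]
```

View pics/c_w4.png

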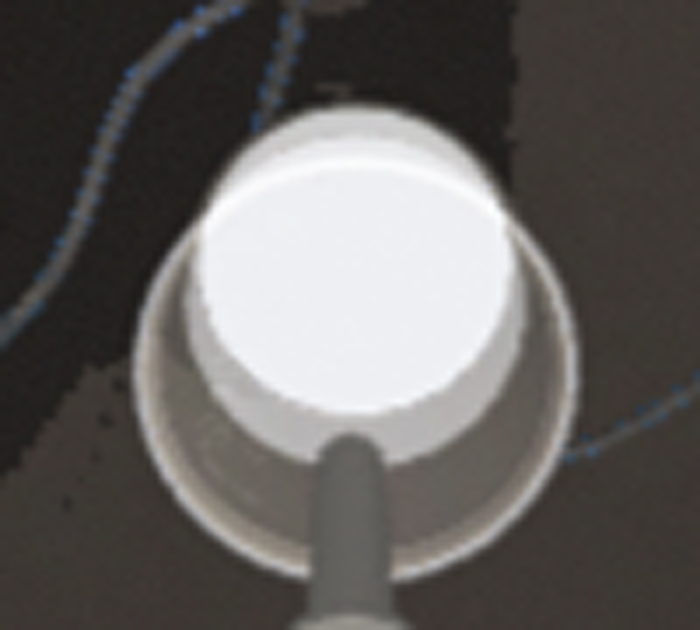

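>>> {"fn": "play_rows", "kwargs": {
  "deltas": [
    [0.1,0.15,1.5,0,0,0],
    [0,0,2,0,0,0],
    [0,0,2.5,0,0,0],
    [0,0,2.5,0,0,0],
    [0,0,2,0,0,0],
    [0,0,1,0,0,0],
    [0,0,0.6,0,0,0],
    [0,0,0.3,0,0,0],
    [0,0,0,0,0,0],
    [0,0,0,0,0,0]
  ]
}}

```text
t: 8.45
tool_pos: [0.4245, -0.2681, 0.1081]
tcp_rot: [180.0, -0.0, 7.3]
wrist_force: [0.3, 0.3, 0.9]
gripper_width: 0.168
```

Run:
```python
from h import *
from cell import readout
o=readout.observe();print(o['t'],o['tool_pos'],o['tcp_rot'],o['wrist_force'],o['gripper_width'])
s=grab('scene','5')
crop(s,320,80,460,220,5,'pics/c_s5.png')
```

```text
8.45 [ 0.4244582  -0.26805503  0.10807352] [ 1.79965536e+02 -3.66857217e-02  7.26399320e+00] [0.29704341 0.29740821 0.88120479] 0.16759640513009044
```

View pics/c_s5.png

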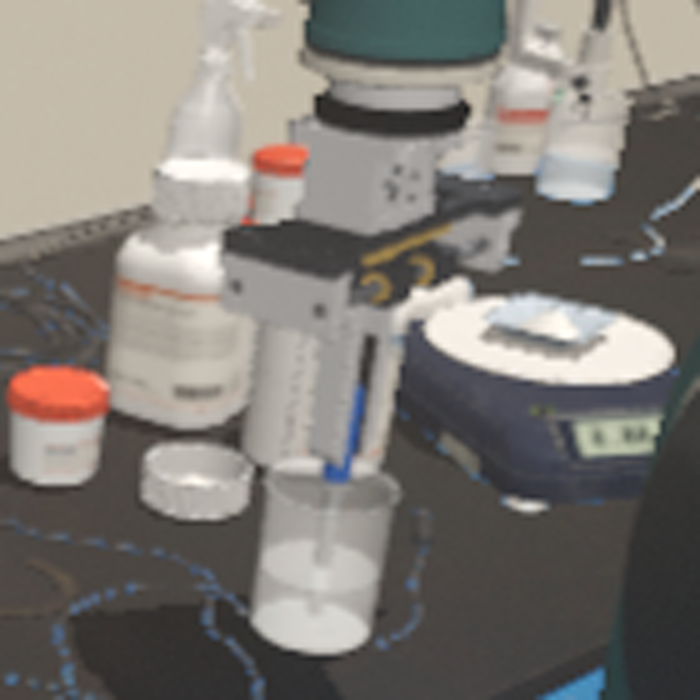

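>>> {"fn": "play_rows", "kwargs": {
  "deltas": [
    [0,0,0.2,0,0,0],
    [0,0,0.1,0,0,0],
    [0,0,0.1,0,0,0],
    [0,0,0,0,0,0],
    [0,0,0,0,0,0]
  ]
}}

```text
t: 9.0
tool_pos: [0.4241, -0.2679, 0.1034]
tcp_rot: [-180.0, 0.0, 7.3]
wrist_force: [0.6, 0.1, 0.7]
gripper_width: 0.166
```

>>> {"fn": "play_rows", "kwargs": {
  "deltas": [
    [0,0,0,0,0,0],
    [0,0,0,0,0,0],
    [0,0,0,0,0,0],
    [0,0,0,0,0,0],
    [0,0,0,0,0,0]
  ],
  "jaw": 0.3
}}

```text
t: 9.5
tool_pos: [0.4241, -0.2679, 0.1034]
tcp_rot: [-180.0, 0.0, 7.3]
wrist_force: [0.0, 0.0, 0.7]
gripper_width: 0.559
```

Run:
```python
from h import *
from cell import readout
o=readout.observe();print(o['t'],o['tool_pos'],o['tcp_rot'],o['wrist_force'],o['gripper_width'])
s=grab('scene','6');w=grab('wrist','6')
crop(s,320,80,460,220,4,'pics/c_s6.png')
```

```text
9.5 [ 0.42413132 -0.26790444  0.10343569] [-1.79996966e+02  1.53236706e-03  7.26503671e+00] [0.03398258 0.04156661 0.71212844] 0.5591704283583557
```

View pics/c_s6.png

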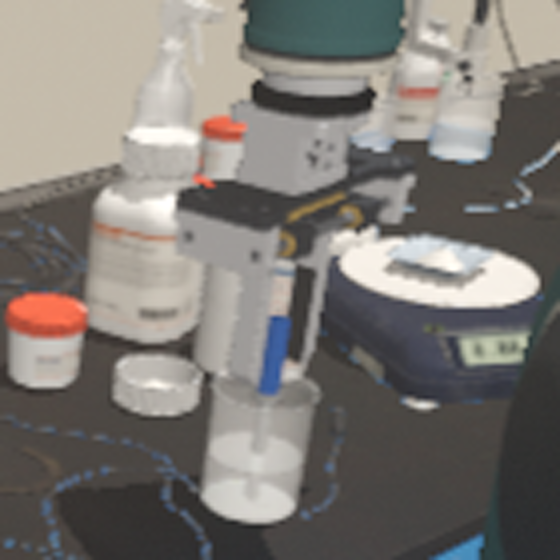

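View pics/wrist6.png

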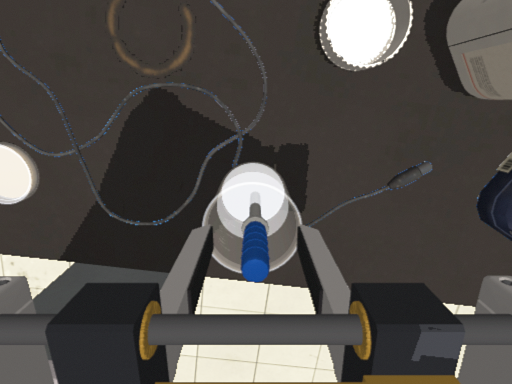

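>>> {"fn": "play_rows", "kwargs": {
  "deltas": [
    [0,0,-0.5,0,0,0],
    [0,0,-1.5,0,0,0],
    [0,0,-2.5,0,0,0],
    [0,0,-3,0,0,0],
    [0,0,-3,0,0,0],
    [0,0,-1.2,0,0,0],
    [0,0,0,0,0,0]
  ]
}}

```text
t: 10.3
tool_pos: [0.4247, -0.2683, 0.2218]
tcp_rot: [179.9, -0.1, 7.3]
wrist_force: [0.5, -0.3, -1.2]
gripper_width: 0.698
```

Run:
```python
from h import *
from cell import readout
o=readout.observe();print(o['t'],o['tool_pos'],o['gripper_width'])
s=grab('scene','7')
crop(s,320,80,460,220,4,'pics/c_s7.png')
```

```text
10.3 [ 0.42472707 -0.26828949  0.22184358] 0.6981396983543808
```

View pics/c_s7.png

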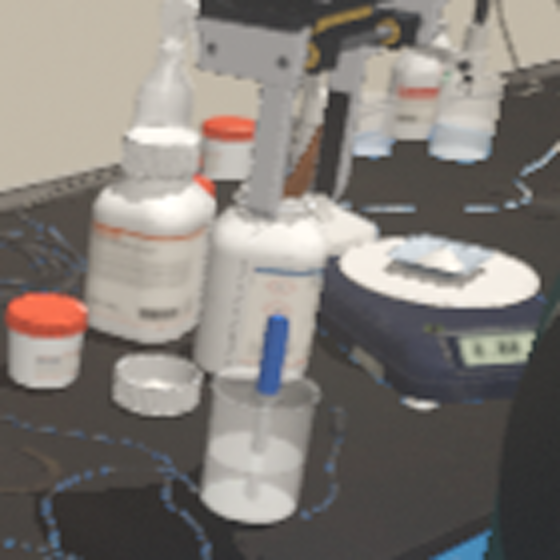

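The pin is standing upright in the beaker (grip at crop 272,355). Next I'm going to hover over the knob.

>>> {"fn": "play_rows", "kwargs": {
  "deltas": [
    [1.58,-3.75,0,0,0,0],
    [1.58,-3.75,0,0,0,0],
    [1.58,-3.75,0,0,0,0],
    [1.58,-3.75,0,0,0,0],
    [1.58,-3.75,0,0,0,0],
    [1.58,-3.75,0,0,0,0],
    [1.58,-3.75,0,0,0,0],
    [1.58,-3.75,0,0,0,0],
    [1.58,-3.75,0,0,0,0],
    [1.58,-3.75,0,0,0,0],
    [1.58,-3.75,0,0,0,0],
    [1.58,-3.75,0,0,0,0]
  ]
}}

```text
t: 11.55
tool_pos: [0.5549, 0.2039, 0.2185]
tcp_rot: [180.0, 0.1, 7.3]
wrist_force: [0.3, -1.4, 0.2]
gripper_width: 0.699
```

>>> {"fn": "play_rows", "kwargs": {
  "deltas": [
    [0,0,0,0,0,0],
    [0,0,0,0,0,0]
  ]
}}

```text
t: 11.75
tool_pos: [0.5545, 0.203, 0.2185]
tcp_rot: [-180.0, 0.2, 7.4]
wrist_force: [0.5, -0.6, -0.4]
gripper_width: 0.703
```

Run:
```python
from h import *
from cell import readout
o=readout.observe();print(o['t'],o['tool_pos'],o['tcp_rot'],o['gripper_width'],o['q'].round(1))
w=grab('wrist','8');s=grab('scene','8')
crop(w,190,100,320,220,6,'pics/c_w8.png')
```

```text
11.75 [0.55450721 0.20302628 0.21851168] [-1.79984090e+02  1.61831188e-01  7.36529423e+00] 0.7032466716683005 [   4.5   23.5  -35.8   95.7   14.7   65.8 -117.8]
```

View pics/wrist8.png

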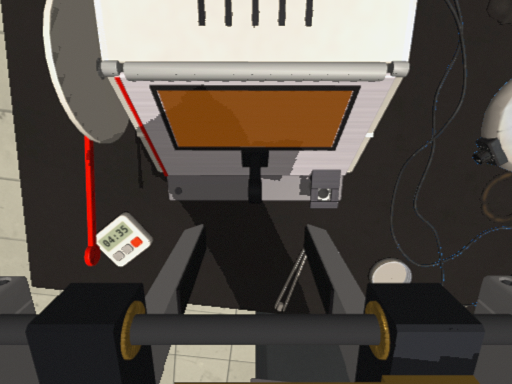

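View pics/c_w8.png

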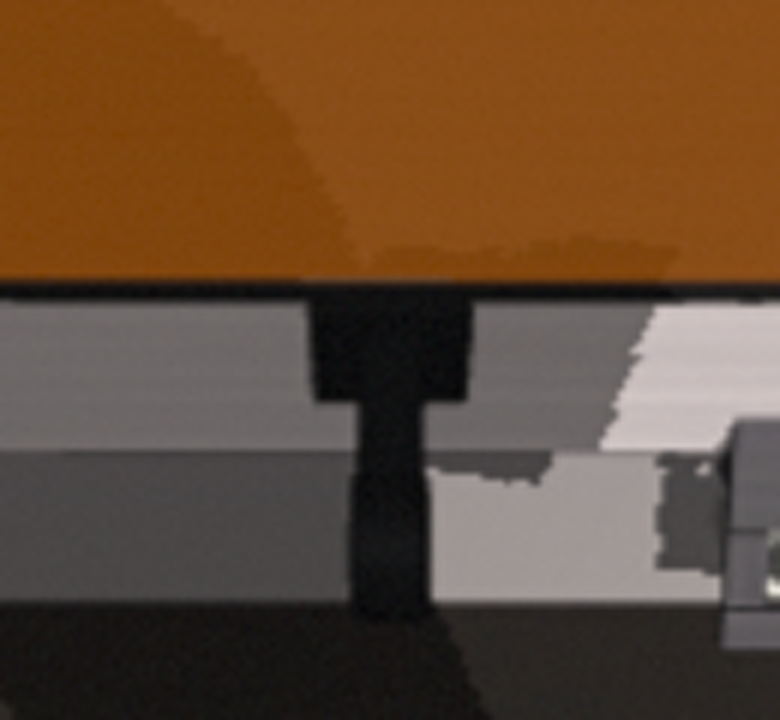

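View pics/scene8.png

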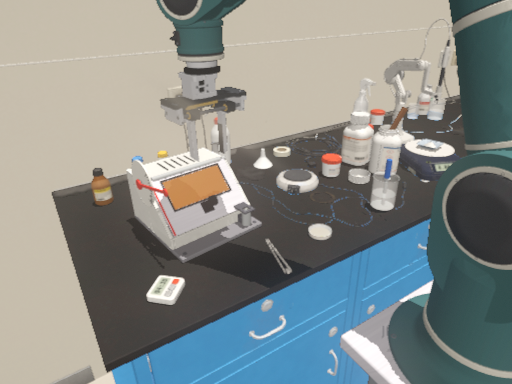

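Run:
```python
from h import *
w=load('pics/wrist8.npz');C=cloud(w)
for v in range(150,206,3): print(v,C[v,250:262:3].round(3).tolist())
k=ch(-.1089,0,.1005);print(k,proj(w,k))
# flap plane fit
P=[]
for v in range(158,168,2):
  for u in list(range(190,235,5))+list(range(275,320,5)): P.append(C[v,u])
P=np.array(P);c=P.mean(0);n=np.linalg.svd(P-c)[2][2];print('flap n',n,c, 'yaw',np.degrees(np.arctan2(n[1],n[0])))
print('hinge bar ends',C[69,110],C[69,399])
for u,v in [(168,200),(308+33,206),(110,69),(399,69)]: print(u,v,C[v,u])
# pointer tip & hub
for u,v in [(91,256),(88,160),(89,200),(90,240)]: print('ptr',C[v,u])
```

```text
150 [[0.593, 0.211, 0.088], [0.594, 0.208, 0.087], [0.594, 0.205, 0.084], [0.595, 0.202, 0.088]]
153 [[0.59, 0.211, 0.085], [0.591, 0.208, 0.087], [0.591, 0.204, 0.086], [0.591, 0.201, 0.085]]
156 [[0.587, 0.21, 0.084], [0.587, 0.207, 0.084], [0.588, 0.204, 0.085], [0.588, 0.201, 0.084]]
159 [[0.584, 0.21, 0.086], [0.584, 0.207, 0.088], [0.585, 0.204, 0.087], [0.585, 0.2, 0.087]]
162 [[0.581, 0.21, 0.09], [0.582, 0.206, 0.09], [0.582, 0.203, 0.088], [0.582, 0.2, 0.089]]
165 [[0.578, 0.209, 0.092], [0.579, 0.206, 0.093], [0.579, 0.203, 0.092], [0.579, 0.2, 0.091]]
168 [[0.576, 0.209, 0.094], [0.576, 0.206, 0.094], [0.577, 0.203, 0.095], [0.577, 0.199, 0.096]]
171 [[0.573, 0.208, 0.097], [0.574, 0.205, 0.098], [0.574, 0.202, 0.097], [0.574, 0.199, 0.096]]
174 [[0.571, 0.208, 0.101], [0.571, 0.205, 0.099], [0.571, 0.202, 0.1], [0.572, 0.199, 0.1]]
177 [[0.568, 0.208, 0.102], [0.568, 0.205, 0.101], [0.569, 0.202, 0.102], [0.569, 0.198, 0.102]]
180 [[0.567, 0.207, 0.11], [0.567, 0.204, 0.11], [0.567, 0.201, 0.107], [0.567, 0.198, 0.108]]
183 [[0.564, 0.207, 0.112], [0.565, 0.204, 0.113], 
[... 641 characters left out ...]
001], [0.503, 0.197, -0.002], [0.505, 0.193, -0.0], [0.505, 0.188, -0.002]]
[0.5513827  0.20286266 0.1005    ] (array([252.6550426 , 192.20159811]), np.float64(0.30965226170119864))
flap n [ 0.70533062  0.08836063 -0.70334992] [0.57733566 0.20657045 0.06807556] yaw 7.140556257034422
hinge bar ends [0.65130499 0.32484831 0.15635655] [0.67953425 0.10605237 0.15607785]
168 200 [ 0.49421716  0.31862934 -0.00112187]
341 206 [ 0.51697444  0.07066075 -0.00104783]
110 69 [0.65130499 0.32484831 0.15635655]
399 69 [0.67953425 0.10605237 0.15607785]
ptr [0.50814228 0.32697679 0.18827589]
ptr [0.58143972 0.33696882 0.16924634]
ptr [0.55093945 0.33328623 0.17665489]
ptr [0.51980568 0.32969132 0.18391593]
```

>>> {"fn": "play_rows", "kwargs": {
  "deltas": [
    [0,0.25,2,0,0,0],
    [0,0,3,0,0,0],
    [0,0,3,0,0,0],
    [0,0,2.5,0,0,0],
    [0,0,2,0,0,0],
    [0,0,1.05,0,0,0],
    [0,0,0,0,0,0],
    [0,0,0,0,0,0]
  ],
  "jaw": 0.3
}}

```text
t: 12.65
tool_pos: [0.556, 0.1997, 0.0857]
tcp_rot: [-180.0, -0.0, 7.2]
wrist_force: [0.0, 0.4, 0.0]
gripper_width: 0.7
```

Run:
```python
from h import *
from cell import readout
o=readout.observe();print(o['t'],o['tool_pos'],o['tcp_rot'],o['wrist_force'],o['gripper_width'])
w=grab('wrist','9');s=grab('scene','9');C=cloud(w)
crop(s,130,110,280,240,5,'pics/c_s9.png')
p=o['tool_pos'];print(proj(w,p+[0,0,.019]))
for v in range(190,270,6): print(v,C[v,246:264:4].round(3).tolist())
```

```text
12.65 [0.55598524 0.19973674 0.08571985] [-1.79990466e+02 -3.81400522e-02  7.23066536e+00] [0.02990776 0.42595345 0.02372295] 0.70005210795695
(array([251.48082534, 251.55317504]), np.float64(0.1775701130552063))
190 [[0.588, 0.207, 0.083], [0.588, 0.205, 0.083], [0.589, 0.202, 0.083], [0.589, 0.2, 0.083], [0.589, 0.197, 0.083]]
196 [[0.585, 0.207, 0.086], [0.585, 0.204, 0.086], [0.586, 0.202, 0.087], [0.584, 0.199, 0.079], [0.584, 0.196, 0.078]]
202 [[0.582, 0.207, 0.089], [0.582, 0.204, 0.089], [0.582, 0.202, 0.089], [0.577, 0.198, 0.072], [0.577, 0.195, 0.071]]
208 [[0.579, 0.206, 0.092], [0.579, 0.204, 0.092], [0.579, 0.201, 0.091], [0.579, 0.199, 0.091], [0.568, 0.194, 0.057]]
214 [[0.576, 0.206, 0.095], [0.577, 0.203, 0.096], [0.577, 0.201, 0.095], [0.576, 0.198, 0.092], [0.56, 0.192, 0.049]]
220 [[0.573, 0.205, 0.098], [0.574, 0.203, 0.099], [0.574, 0.2, 0.098], [0.573, 0.198, 0.095], [0.541, 0.189, 0.013]]
226 [[0.571, 0.205, 0.101], [0.571, 0.202, 0.1], [0.571, 0.2, 0.101], [0.57, 0.198, 0.098], [0.534, 0.188, 0.011]]
232 [[0.567, 0.204, 0.102], [0.568, 0.202, 0.104], [0.569, 0.2, 0.104], [0.568, 0.197, 0.101], [0.529, 0.187, 0.012]]
238 [[0.567, 0.204, 0.109], [0.566, 0.202, 0.108], [0.567, 0.2, 0.108], [0.567, 0.197, 0.108], [0.523, 0.187, 0.012]]
244 [[0.565, 0.204, 0.113], [0.564, 0.202, 0.112], [0.565, 0.199, 0.111], [0.565, 0.197, 0.112], [0.516, 0.186, 0.01]]
250 [[0.562, 0.203, 0.115], [0.562, 0.201, 0.115], [0.562, 0.199, 0.113], [0.563, 0.197, 0.114], [0.504, 0.184, -0.0]]
256 [[0.559, 0.203, 0.117], [0.559, 0.201, 0.116], [0.559, 0.199, 0.115], [0.56, 0.196, 0.116], [0.497, 0.183, -0.001]]
262 [[0.556, 0.203, 0.117], [0.556, 0.2, 0.117], [0.556, 0.198, 0.117], [0.557, 0.196, 0.118], [0.49, 0.182, -0.001]]
268 [[0.551, 0.202, 0.116], [0.552, 0.2, 0.117], [0.552, 0.198, 0.117], [0.553, 0.196, 0.118], [0.483, 0.181, -0.001]]
```

View pics/wrist9.png

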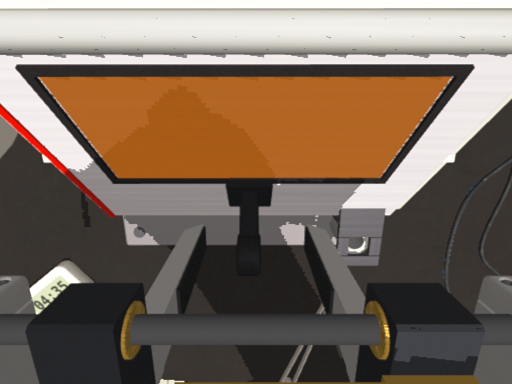

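View pics/c_s9.png

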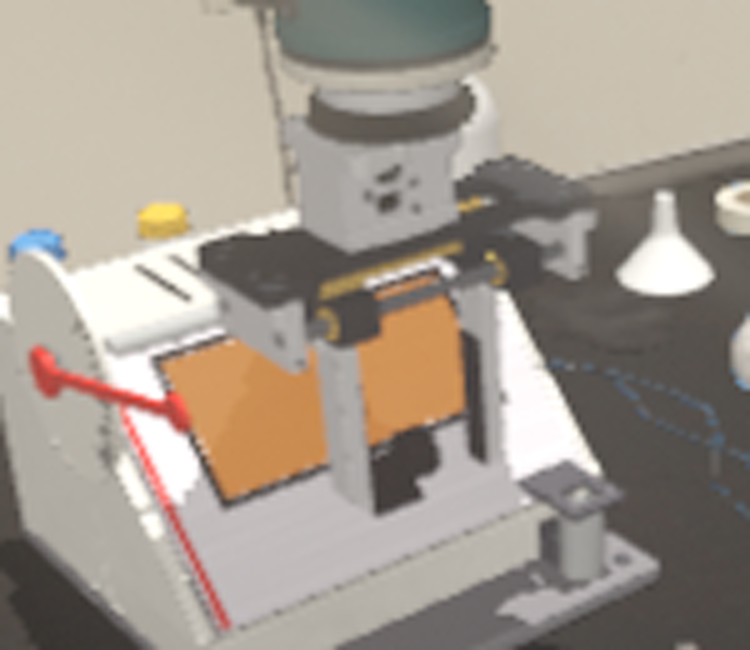

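>>> {"fn": "play_rows", "kwargs": {
  "deltas": [
    [0,-0.15,0.1,0,0,0],
    [0,0,0,0,0,0],
    [0,0,0,0,0,0],
    [0,0,0,0,0,0],
    [0,0,0,0,0,0],
    [0,0,0,0,0,0],
    [0,0,0,0,0,0],
    [0,0,0,0,0,0],
    [0,0,0,0,0,0],
    [0,0,0,0,0,0]
  ],
  "jaw": 1,
  "newtons": 25
}}

```text
t: 13.75
tool_pos: [0.5551, 0.2034, 0.0841]
tcp_rot: [-179.9, -0.0, 7.3]
wrist_force: [-0.3, 8.7, -2.0]
gripper_width: 0.145
```

>>> {"fn": "play_rows", "kwargs": {
  "deltas": [
    [-0.19,-0.1,-0.48,0,0,0],
    [-0.19,-0.1,-0.48,0,0,0],
    [-0.15,0,-0.5,0,0,0],
    [-0.15,0,-0.5,0,0,0],
    [-0.11,0,-0.51,0,0,0],
    [-0.11,0,-0.51,0,0,0],
    [-0.06,0,-0.52,0,0,0],
    [-0.06,0,-0.52,0,0,0],
    [-0.02,0,-0.52,0,0,0],
    [-0.02,0,-0.52,0,0,0],
    [0.03,0,-0.52,0,0,0],
    [0.03,0,-0.52,0,0,0]
  ]
}}

```text
t: 14.95
tool_pos: [0.5452, 0.2021, 0.1453]
tcp_rot: [180.0, 0.0, 7.3]
wrist_force: [4.5, 1.4, -4.6]
gripper_width: 0.149
```

Run:
```python
from h import *
from cell import readout
o=readout.observe();print(o['t'],o['tool_pos'],o['tcp_rot'],o['wrist_force'],o['gripper_width'])
s=grab('scene','10')
crop(s,130,100,280,240,5,'pics/c_s10.png')
```

```text
14.95 [0.54517353 0.2021325  0.14530478] [1.79999563e+02 1.67925000e-02 7.26287027e+00] [ 4.53348744  1.40063638 -4.63260411] 0.14896910558464777
```

View pics/c_s10.png

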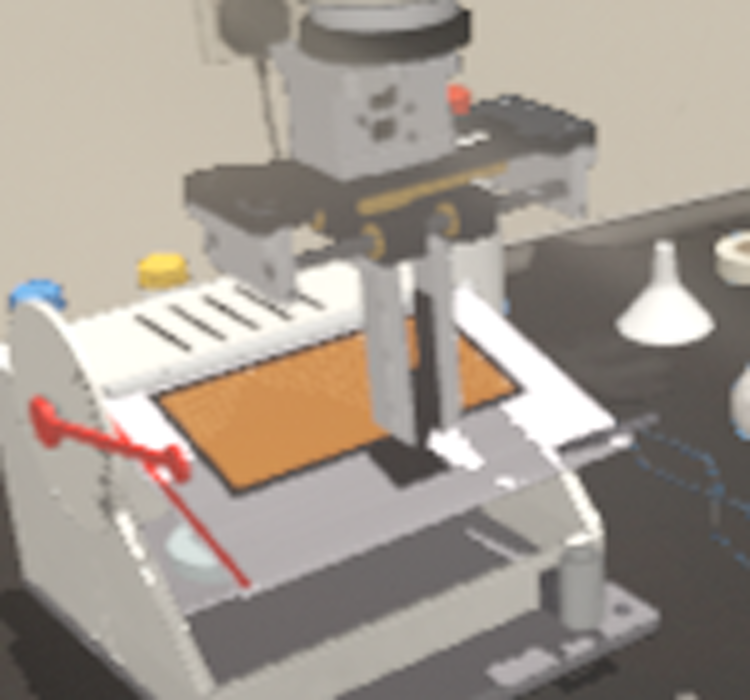

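>>> {"fn": "play_rows", "kwargs": {
  "deltas": [
    [0.07,0,-0.51,0,0,0],
    [0.07,0,-0.51,0,0,0],
    [0.12,0,-0.51,0,0,0],
    [0.12,0,-0.51,0,0,0],
    [0.16,0,-0.49,0,0,0],
    [0.16,0,-0.49,0,0,0],
    [0.2,0,-0.48,0,0,0],
    [0.2,0,-0.48,0,0,0],
    [0.24,0,-0.46,0,0,0],
    [0.24,0,-0.46,0,0,0],
    [0.28,0,-0.4,0,0,0],
    [0,0,0,0,0,0]
  ]
}}

```text
t: 16.2
tool_pos: [0.5639, 0.2045, 0.1984]
tcp_rot: [180.0, 0.0, 7.3]
wrist_force: [-1.8, -1.9, -0.8]
gripper_width: 0.149
```

Run:
```python
from h import *
from cell import readout
o=readout.observe();print(o['t'],o['tool_pos'],o['tcp_rot'],o['wrist_force'],o['gripper_width'])
s=grab('scene','11');w=grab('wrist','11');grab('top','11')
crop(s,130,100,280,240,5,'pics/c_s11.png')
```

```text
16.2 [0.56387375 0.20452287 0.19842503] [1.79997013e+02 9.11947682e-03 7.25487780e+00] [-1.76100084 -1.92099241 -0.79307428] 0.14875642049016868
```

View pics/c_s11.png

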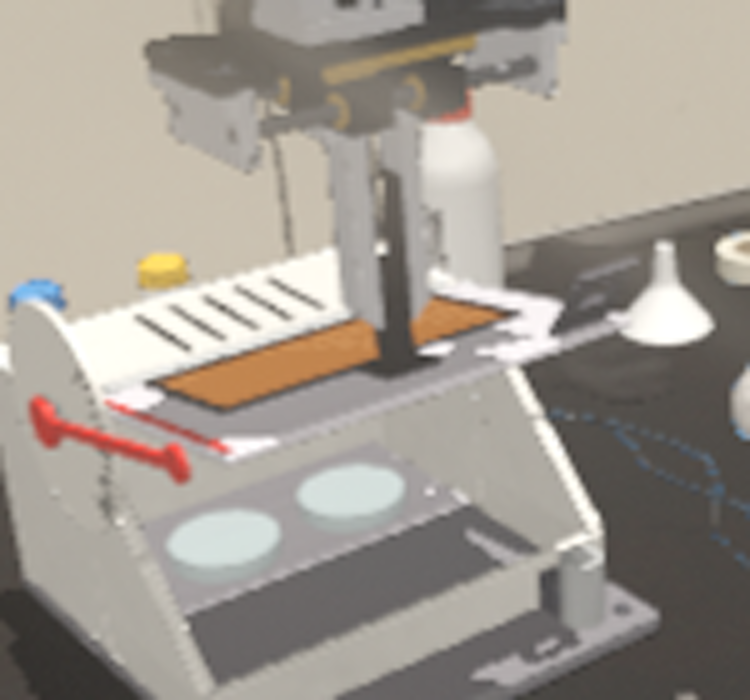

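View pics/wrist11.png

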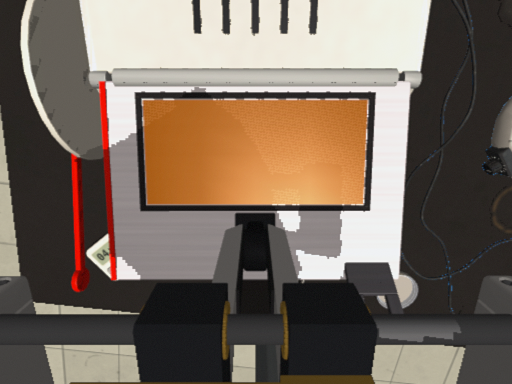

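```bash
cat > ang.py <<'E'
from h import *
import sys
tag=sys.argv[1]
w=load(f'pics/wrist{tag}.npz');C=cloud(w);p=w[0].astype(int);D=w[1]
v0=int(sys.argv[2]) if len(sys.argv)>2 else 215
def ln(P,n):
    P=np.asarray(P);
    for _ in range(4):
        c=P.mean(0);d=np.linalg.svd(P-c)[2][0];r=np.linalg.norm((P-c)-np.outer((P-c)@d,d),axis=1);P=P[r<max(.004,2*np.median(r))] if 0 else P[r<3*np.median(r)+1e-4]
    d=d*np.sign(-d[0]);print(n,len(P),'elev deg',np.degrees(np.arcsin(d[2])).round(2),'theta',(np.arcsin(d[2])+np.pi/4).round(3),'res',np.median(r).round(4))
red=(p[...,0]>150)&(p[...,1]<60)&(p[...,2]<60)&(D>0)
m=red.copy();m[:,95:]=0;m[:140]=0;ln(C[m],'pointer')
m=red.copy();m[:,:95]=0;m[:,130:]=0;ln(C[m],'flap red edge')
wh=np.zeros(D.shape,bool);wh[100:270,118:134]=1;wh[100:255,380:398]=1;wh&=(D>0)&(p.min(-1)>90)
P=C[wh];c=P.mean(0);n=np.linalg.svd(P-c)[2][2];r=(P-c)@n;P=P[abs(r)<.004];c=P.mean(0);n=np.linalg.svd(P-c)[2][2];n*=np.sign(n[2])
print('flap plane',len(P),n,'theta',np.arctan2(n[0]*np.cos(YAW)+n[1]*np.sin(YAW),n[2])+np.pi/4,'yaw',np.degrees(np.arctan2(n[1],n[0])))
E
python3 ang.py 11
python3 - <<'E'
from h import *
s=load('pics/scene11.npz');w=load('pics/wrist11.npz')
# flap outer-left front corner: y=+.111, 148 from hinge, in flap plane
for th in (.95,1.0,1.05,1.1):
    e=th-np.pi/4
    f=lambda d,y:ch(-d*np.cos(e)+.003,y,.15+d*np.sin(e))
    print(th,'scene corner',proj(s,f(.148,.111))[0].round(1),'ptr',proj(s,f(.148,.132))[0].round(1),'w corner',proj(w,f(.148,.111))[0].round(1),'w ptr',proj(w,f(.148,.132))[0].round(1))
E
```

```text
pointer 728 elev deg 15.06 theta 1.048 res 0.0016
flap red edge 492 elev deg 9.83 theta 0.957 res 0.0012
flap plane 5487 [0.16928187 0.02208365 0.98532023] theta 0.9569542626840524 yaw 7.432542880791087
0.95 scene corner [175.6 194.5] ptr [166.6 197.7] w corner [112.6 278.8] w ptr [ 86.1 278.8]
1.0 scene corner [174.9 191.2] ptr [165.8 194.4] w corner [107.9 282.5] w ptr [ 80.6 282.6]
1.05 scene corner [174.1 187.9] ptr [165. 191.] w corner [103.  286.1] w ptr [ 74.7 286.1]
1.1 scene corner [173.2 184.5] ptr [164.  187.6] w corner [ 97.6 289.3] w ptr [ 68.4 289.4]
```

Run:
```python
from h import *
s=load('pics/scene11.npz');w=load('pics/wrist11.npz');t=load('pics/top11.npz')
crop(s,132,170,187,205,14,'pics/c_s12.png');crop(w,60,70,140,300,3.4,'pics/c_w12.png')
crop(t,150,110,280,220,6,'pics/c_t12.png')
C=cloud(s)
for u,v in [(160,191),(163,193),(150,188),(145,186),(140,183)]: print(u,v,C[v-1:v+2,u].round(3).tolist())
```

```text
160 191 [[0.527, 0.333, 0.182], [0.526, 0.334, 0.18], [0.525, 0.335, 0.179]]
163 193 [[0.511, 0.332, 0.184], [0.512, 0.332, 0.181], [0.763, 0.261, 0.048]]
150 188 [[0.578, 0.34, 0.17], [0.578, 0.341, 0.168], [0.579, 0.341, 0.165]]
145 186 [[0.61, 0.343, 0.162], [0.604, 0.344, 0.163], [0.606, 0.344, 0.159]]
140 183 [[0.639, 0.346, 0.159], [0.639, 0.346, 0.157], [0.633, 0.348, 0.157]]
```

View pics/c_s12.png

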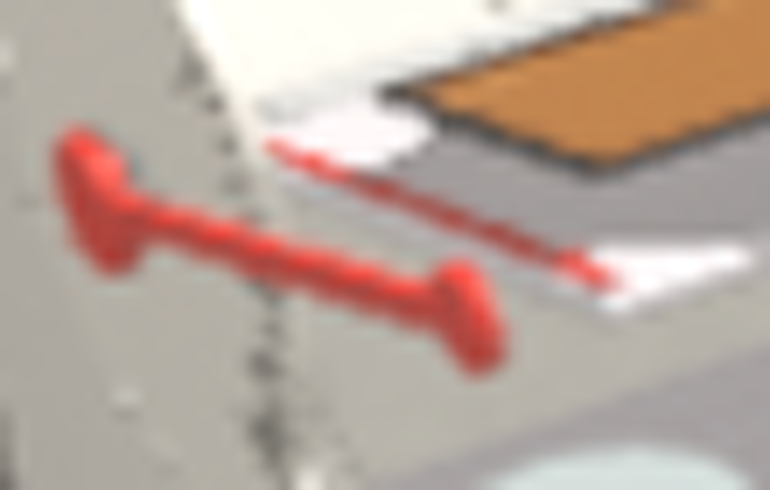

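View pics/c_w12.png

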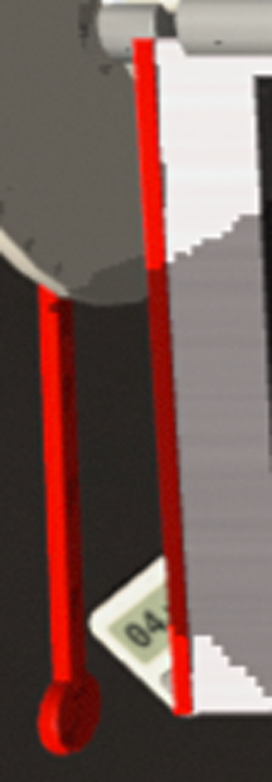

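Run:
```python
from h import *
s=load('pics/scene11.npz')
for th in (.9,.95,1.0,1.05,1.1):
    e=th-np.pi/4
    f=lambda d,y:proj(s,ch(-d*np.cos(e)+.003,y,.15+d*np.sin(e)))[0]
    o=[]
    for y in(.105,.132):
        a,b=f(.03,y),f(.14,y);o.append((b-a)[1]/(b-a)[0])
    print(th,o)
```

```text
0.9 [np.float64(0.5266359946098587), np.float64(0.5710875332632513)]
0.95 [np.float64(0.4259056303981726), np.float64(0.4671267448881554)]
1.0 [np.float64(0.319571240135581), np.float64(0.35677580882744236)]
1.05 [np.float64(0.20657109883449004), np.float64(0.2388188911623411)]
1.1 [np.float64(0.08563441514834737), np.float64(0.1117842601235496)]
```

>>> {"fn": "play_rows", "kwargs": {
  "deltas": [
    [0.16,0,-0.25,0,0,0],
    [0.16,0,-0.25,0,0,0],
    [0.14,0,-0.2,0,0,0],
    [0,0,0,0,0,0],
    [0,0,0,0,0,0],
    [0,0,0,0,0,0]
  ]
}}

```text
t: 16.95
tool_pos: [0.5684, 0.2051, 0.205]
tcp_rot: [-180.0, -0.0, 7.3]
wrist_force: [2.2, -1.4, -4.0]
gripper_width: 0.144
```

```bash
python3 - <<'E'
from h import *
from cell import readout
o=readout.observe();print(o['t'],o['tool_pos'],o['tcp_rot'],o['wrist_force'],o['gripper_width'])
s=grab('scene','13');w=grab('wrist','13')
crop(s,132,170,187,205,14,'pics/c_s13.png')
E
python3 ang.py 13
```

```text
16.95 [0.56841887 0.20509383 0.20497217] [-1.79995460e+02 -1.83306235e-02  7.26036809e+00] [ 2.216538   -1.3765121  -3.96940432] 0.1442169248076846
pointer 676 elev deg 14.97 theta 1.047 res 0.0015
flap red edge 461 elev deg 13.59 theta 1.023 res 0.0012
flap plane 5488 [0.23270538 0.03002335 0.97208374] theta 1.0222402873629772 yaw 7.351617441439884
```

View pics/c_s13.png

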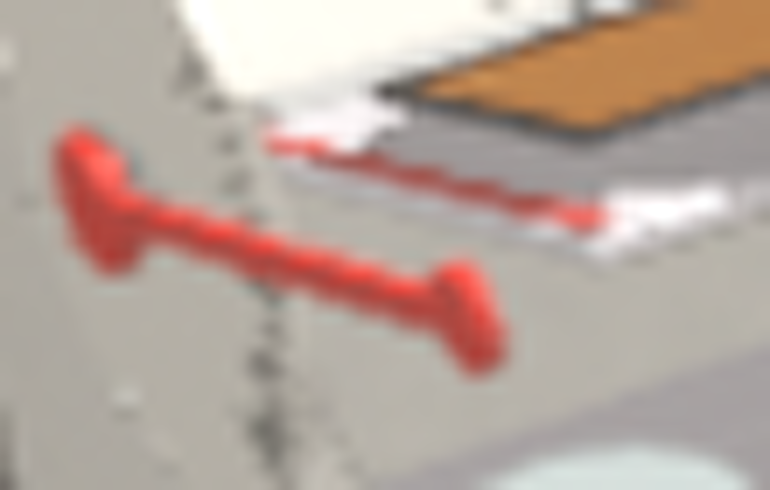

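View pics/wrist13.png

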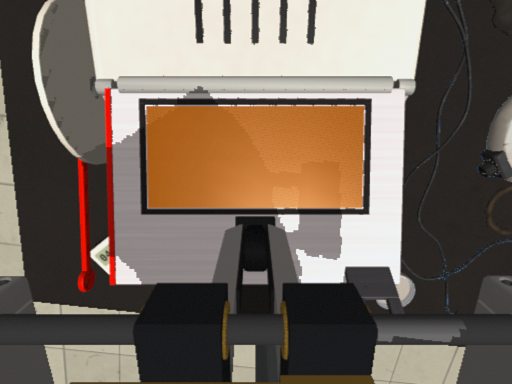

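View pics/scene13.png

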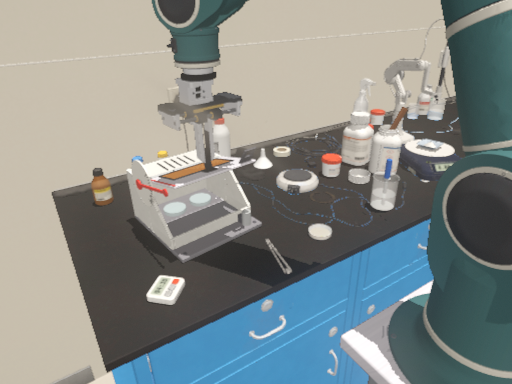

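>>> {"fn": "play_rows", "kwargs": {
  "deltas": [
    [0,0,0,0,0,0],
    [0,0,0,0,0,0],
    [0,0,0,0,0,0],
    [0,0,0,0,0,0],
    [0,0,0,0,0,0],
    [0,0,0,0,0,0],
    [0,0,0,0,0,0],
    [0,0,0,0,0,0]
  ]
}}

```text
t: 17.85
tool_pos: [0.5684, 0.2051, 0.205]
tcp_rot: [-180.0, -0.0, 7.3]
wrist_force: [4.4, -1.6, -6.6]
gripper_width: 0.146
```

```bash
python3 - <<'E'
from h import *
from cell import readout
o=readout.observe();print(o['t'],o['tool_pos'],o['joint_velocities'].round(2),o['wrist_force'],o['gripper_width'])
s=grab('scene','14');w=grab('wrist','14')
crop(s,350,140,430,220,6,'pics/c_s14.png')
E
python3 ang.py 14
```

```text
17.85 [0.56837634 0.20509231 0.20495084] [-0.01 -0.05  0.01 -0.05  0.01 -0.04 -0.01] [ 4.3696089  -1.61088901 -6.55876519] 0.14592852548436927
pointer 672 elev deg 15.05 theta 1.048 res 0.0015
flap red edge 461 elev deg 13.59 theta 1.023 res 0.0012
flap plane 5481 [0.23265343 0.03028583 0.97208804] theta 1.0222216136344437 yaw 7.416814146218835
```

View pics/c_s14.png

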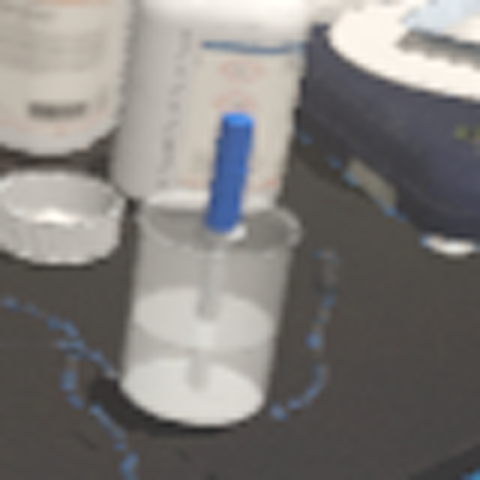

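The flap is holding still and the pin is upright in the beaker, so I'm handing in.

```bash
python3 -c "
from cell import order
print(order.job_done())"
```

```text
the job is handed in; nothing more can be done
None
```

I finished the task and handed it in at about 18 s of the 51 s allowed; no verdict came back. I pulled the pin straight up out of its sleeve with the flap shut, and it now stands upright in the beaker. The flap is raised and held still by its knob with a 25 N grip.

**Flap angle:** The two cameras disagreed slightly. Wrist depth put the flap at 1.022 rad and the pointer at 1.048 rad, so the flap looks about 0.025 rad low. Line slopes in the scene picture put it about 0.025 rad high. Both are well inside the 0.09 rad limit, so I left it between the two.

**Holding still:** Over the last 0.9 s the pose and the flap reading did not change. The gripper opening was about 13.7 mm, which fits the 14 mm knob.

**Pin, pointer and other things:** The last scene picture shows the pin upright in the upright beaker. The pointer's measured angle held at 1.047–1.048 rad while the flap was raised. The other things look undisturbed in the pictures, but I did not measure their shifts.

**Pin position:** The top camera placed the pin about 6 mm away from the wrist camera. I used the wrist reading, and the grasp fitted.

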